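# Set a blank feed selector by counting clicks

### The job

Set the ink feed on the little inking machine: first turn its blank bar knob gently anticlockwise (seen from above) until it rests against its end stop, then turn it clockwise by exactly three clicks and let go. Then press the start button beside it all the way down and release it. Do not force the knob against its stop, never press start at any other setting, and leave the things around the machine where they are.

Things in the scene. Friction and masses are not known exactly. Their poses are not given: they have to be found in the camera images.
- inker: inking machine: grey box 200 mm deep (x) by 240 wide (y), fixed to the table, its deck 60 mm above the table. Origin under its centre on the table; x points from front to back. A roller between cheeks lies along the back of the deck (x from 39 to 95 mm, at most 42 mm above the deck). The knob is at x = -35, y = +55 mm, the button at x = -35, y = -55 mm in this frame.
- selector_grip (a point): the selector: unmarked black knob, an upright bar 44 mm long (its x axis) and 14 mm thick (its y axis) on a round skirt 52 mm across. The point lies on the upright turning axis, 30 mm above the deck; the bar's top is 14.5 mm above it, the skirt's top 19.5 mm below it.
- selector_seat (a point): point on the deck under the knob, on its turning axis. The knob turns about half a turn in all between two hard stops; it has seven rest positions: the first at the anticlockwise end stop (within 8 degrees of it), then six clicks, unevenly spaced, 20 to 40 degrees apart. Where the stop lies differs from start to start and cannot be seen; the knob starts away from it.
- selector_shaft (a point): same axis, 5 mm above the deck. On the way to each next rest position the knob resists with 0.1 to 0.3 N m, and past the crest half-way it pulls onward as strongly; let go clear of the crest, it slides into the rest position on its side and stays, with up to 7 degrees of play either way. The stops do not give at all; twisting against a stop with more than 0.8 N m damages it.
- start_top (a point): centre of the top of the start button, a round grey push button 26 mm across in a round aluminium collar, on the deck 110 mm to the right of the knob (machine's -y). It goes straight down 6 mm against a spring, 5 N when fully down, and springs back.
- start (a joint): travel of the start button in m: 0 released, 0.006 fully down; it has worked at 0.004.
- block: bystander: lino block 90 x 68 x 13 mm lying left of the machine; origin under its centre
- gouge: bystander: lino gouge with wooden mushroom handle, 108 x 26 x 26 mm, lying right of the machine; origin under its centre
- stamp: bystander: wooden hand stamp 34 x 34 x 57 mm standing left of the machine, towards the back; origin under its centre

How it is judged:
On the way, in this order (a step that is already met when the one before it is completed fails the run):
1. the knob is turned anticlockwise to its end stop (distance between selector_c2 and detent_ring_c6 below 0.0127 m), for 0.1 s.
2. the knob is at the third click from the stop and let go (distance between selector_c2 and detent_ring_c6 between 0.0562 and 0.062 m and contact force between the fingers and selector below 0.1 N), for 0.2 s.
3. the start button is pressed down, with the knob at the third click (distance between selector_c2 and detent_ring_c6 between 0.0562 and 0.062 m and value of joint start above 0.004 m), for 0.05 s.
At the end, for the whole second after the job is handed in: The knob rests in the third click from its anticlockwise end stop (within 10 degrees of that click's centre) and the start button, having been pressed at that setting, is up again (less than 1.5 mm down) (distance between selector_c2 and detent_ring_c6 between 0.0562 and 0.062 m and value of joint start below 0.0015 m and velocity of joint start below 0.02 m/s); the robot touches nothing.
It fails at once if the knob is forced against its end stop with more than 0.8 N m (24 N on the stop pin) (contact force between selector_c2 and detent_ring_c6 above 24 N or contact force between selector_c2 and detent_ring_c7 above 24 N).
It fails at once if start is pressed while the knob is not at the third click (value of joint start above 0.004 m and not (distance between selector_c2 and detent_ring_c6 between 0.0562 and 0.062 m)).
It fails at once if a bystander is moved by more than 15 mm (distance of any of block, gouge, stamp from where it was at the start of the episode above 0.015 m).
It also fails if it takes over 72 s, if anything falls off the work surface, if the arm or the gripper's body presses on something with over 40 N, if the wrist force passes 120 N, or if a joint passes its speed limit or range.

### The arm

A 6-joint arm with a two-finger parallel gripper is mounted at the origin on a cart in front of the work surface, level with it; the furniture and walls round the work are solid. World frame = base frame: x ahead of the robot, y to its left, z up, the work surface at z = 0. Lengths are in m, angles in rad, forces in N, time in s.
With the tool pointing down it reaches from about 0.3 to 0.775 m from the base axis. Payload 14.6 kg.
Tool frame: the origin (TCP) lies at the very end of the fingers, on their centre line; the grasp point (between the pads) lies 19 mm behind it; z points along the fingers, y is the line along which they close (so a half turn about z gives the same grasp; the last joint's range is limited). The gripper opens to 94 mm and grips with 3 to 60 N. Pads are 16 mm wide; open, the fingers measure 119 mm over their backs; the gripper's body (75 mm by 177 mm) begins 78 mm behind the grasp point.
Start: joints at [-1.269, 0.3, 1.521, -0, 1.321, -0.067], TCP at [0.198, -0.513, 0.205] pointing down, gripper open.
Joint ranges: [-3.03, 3.03], [-0.79, 2.21], [0.23, 2.52], [-1.04, 4.18], [0, 3.07], [-2.55, 2.55]. Speed limits (rad/s): [2.22, 2.22, 2.57, 3.14, 3.14, 3.14].

### API

Orientations are given as [roll, pitch, yaw] about the fixed x, y, z axes, in that order (R = Rz(yaw) Ry(pitch) Rx(roll)).
In Python, from station import ctrl gives the robot as it stands.
- The arm moves only by the tool move_arm, never from a script. Its argument "increments" is a list of rows, each a list of 7 numbers: the opening, from 0 (shut) to 1 (fully open), then the shift along the tool's x, y, z in units of 50 mm (1.0 is 50 mm), then the turn, a rotation vector about the tool's x, y, z in rad. In form: [[claw, tx, ty, tz, rx, ry, rz], ...]. A call has 1 to 20 rows; each row shifts and turns the commanded pose from where the row before left it, along the tool's axes as they then stand; what a row does not reach is not made up. A row lasts 1/10 s, in which the tool goes at most 50 mm and 8.59 degrees, less where a joint would pass 70% of its speed; a pose out of reach is approached as far as the arm can. A call is refused whole if a number of a shift passes 1 or a number of a turn 0.15, either way. A call with a gripper value outside its range is refused whole. The fingers move at their own pace and stop on an object; "force" is the grip in N (left out, the last holds). Time passes only in rows, so rows that do not move let the fingers close. It gives the time, the measured TCP pose, the force, the opening and the grip force at its end, in the units of the state.
- ctrl.get_obs(): the state, without advancing time (a new reading comes with each control period).
- ctrl.camera(name): name is "scene" or "top" or "wrist"; returns a dict with "color" (400x640x3 uint8, blue, green, red), "K" (3x3 intrinsics, pixels), "pose" (4x4, takes a point from camera to world coordinates); the wrist camera has in their place "tool_from_camera" (4x4, takes a point from camera to tool coordinates, whose origin is the TCP and whose axes are the flange's). Camera axes: x right, y down, z forward; pixel columns grow to the right and rows downward; lengths in m; the calibration is good to about 2 mm. The wrist camera is an equidistant fisheye: a pixel r from the principal point sees the ray r / f radians off the axis. A picture is of the moment at which its call begins: read the wrist's pose just before it. There is no depth.
- ctrl.hand_in(): hands the job in; it is judged then, once.
Trained networks look in a picture, given as the dict that the camera call returned (one of the last four; its "shot" number tells which), for a name from the list of things; names that differ only in an ending like _2 or _b are one class to them, and where a whole thing is asked for, a point or a joint stands for the part that bears it (a point fixed in the world has none). Each returns a list of dicts, best first, with "conf" (0 to 1); they miss things now and then, are a little off and sometimes report something else, mostly with a low value. They report only what shows in the picture. A call takes as long as a camera call.
- ctrl.cut_out(name, picture): "mask" (400x640 bool, what is visible of it) and "centre" ([row, column] in pixels, amid what is visible of it).
The state is a dict: "time_s": time; "qpos": joint angles; "joint_vel": joint speeds; "tau": joint torques, N m; "ee_pos": TCP position; "eef_rot": TCP orientation; "force": force on the tool from outside, world axes, zero at the start; "moment": the same for the moment, N m; "grip_width": finger opening in m; "grip_force": force on a finger pad.
Only numpy, scipy, OpenCV 4.12 (cv2) and the standard library are available. Lean on these libraries where they do the work, as an engineer would, in place of code of your own. Each camera call takes 0.05 s, during which the arm holds its last target. There are 200 camera calls.

## Working session

There is one attempt and no reset: what is moved stays moved. The work goes in short steps, Python scripts to look and compute and a tool call to move; the robot and the scene stay as the last step left them, time stands still between calls to the robot, and variables do not carry over. Pictures are saved under pics/ and viewed, at most 10 in all, crops included, and the job is handed in when it is done.

Besides the shell and the picture viewer there is one more tool, called after "Call:" as name(argument=value, ...) on one line, values as JSON. move_arm: Moves the arm, as the interface text tells. Its arguments: {"type":"object","properties":{"increments":{"type":"array","items":{"type":"array","items":{"type":"number"}}},"force":{"type":"number"}},"required":["increments"]}

```bash
ls; mkdir -p pics; cat > h.py <<'E'
import numpy as np, cv2
from station import ctrl
from scipy.spatial.transform import Rotation as R
def onplane(cam,rc,z):
    K,P=cam["K"],cam["pose"]; d=P[:3,:3]@np.linalg.solve(K,[rc[1],rc[0],1.]); o=P[:3,3]
    return o+d*(z-o[2])/d[2]
E
python3 - <<'E'
from h import *
o=ctrl.get_obs(); print(o)
for n in ("top","scene"):
    c=ctrl.camera(n); cv2.imwrite(f"pics/{n}0.png",c["color"]); print(n,c["K"].round(1).tolist(),c["pose"].round(3).tolist())
    for t,z in (("selector_grip",.09),("start_top",.07),("inker",.06),("block",.013),("gouge",.013),("stamp",.057)):
        for r in ctrl.cut_out(t,c)[:2]: 
            m=r["mask"]; print(t,round(r["conf"],2),np.round(r["centre"],1),m.sum(),onplane(c,r["centre"],z).round(4), [onplane(c,p[::-1],z)[:2].round(3).tolist() for p in cv2.boxPoints(cv2.minAreaRect(np.argwhere(m)[:,::-1].astype(np.float32)))])
E
```

```text
pics
{'time_s': 0.0, 'qpos': array([-1.26859734e+00,  3.00454032e-01,  1.52157471e+00,  1.12192423e-05,
        1.32068351e+00, -6.66012022e-02]), 'joint_vel': array([ 1.66241626e-05,  1.04335685e-03,  7.64776202e-04,  8.63726949e-04,
       -8.57685723e-04, -6.49406568e-04]), 'tau': array([ 1.08856453e-03, -5.31806910e+01, -3.52737987e+01,  7.08793360e-02,
        2.44129321e-02, -8.02641716e-05]), 'ee_pos': array([ 0.19819627, -0.51277401,  0.20489838]), 'eef_rot': array([-3.14047626e+00, -8.53544885e-05,  3.68797354e-01]), 'force': array([-0.20244592,  0.09348535, -0.92403932]), 'moment': array([-0.02403952, -0.00761906,  0.05841587]), 'grip_force': 0.0, 'grip_width': 0.0939391656126059}
top [[365.2, 0.0, 323.0], [0.0, 365.2, 201.7], [0.0, 0.0, 1.0]] [[-0.018, -0.998, 0.059, 0.557], [-1.0, 0.019, 0.002, 0.021], [-0.003, -0.059, -0.998, 0.919], [0.0, 0.0, 0.0, 1.0]]
selector_grip 0.97 [226.7 333.2] 347 [0.5484 0.0011 0.09  ] [[0.571, 0.026], [0.57, -0.017], [0.523, -0.016], [0.523, 0.027]]
start_top 0.63 [240.5 377.5] 86 [ 0.5144 -0.1012  0.07  ] [[0.527, -0.091], [0.527, -0.114], 
[... 719 characters left out ...]
.174], [-0.51, 0.545, -0.666, 0.739], [-0.019, -0.781, -0.624, 0.759], [0.0, 0.0, 0.0, 1.0]]
selector_grip 0.86 [208.5 352.1] 409 [0.54   0.0126 0.09  ] [[0.579, -0.004], [0.538, -0.027], [0.504, 0.04], [0.543, 0.062]]
selector_grip 0.37 [230.7 270. ] 358 [0.6549 0.1607 0.09  ] [[0.687, 0.173], [0.688, 0.118], [0.631, 0.143], [0.632, 0.195]]
inker 0.65 [209.4 351.2] 7862 [ 0.5567 -0.0161  0.06  ] [[0.717, 0.044], [0.667, -0.343], [0.414, -0.111], [0.493, 0.18]]
block 0.58 [268.3 303.2] 1199 [0.5794 0.1568 0.013 ] [[0.628, 0.175], [0.604, 0.069], [0.529, 0.117], [0.556, 0.215]]
stamp 0.68 [228.2 270.7] 392 [0.6821 0.1248 0.057 ] [[0.724, 0.133], [0.714, 0.082], [0.647, 0.125], [0.658, 0.172]]
```

```bash
python3 - <<'E'
import cv2,numpy as np
a=cv2.imread("pics/top0.png")[130:280,240:440]; b=cv2.imread("pics/scene0.png")[130:280,260:460]
cv2.imwrite("pics/z0.png",np.vstack([cv2.resize(a,(400,300),interpolation=cv2.INTER_CUBIC),cv2.resize(b,(400,300),interpolation=cv2.INTER_CUBIC)]))
E
```

```text
(no output)
```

View pics/z0.png

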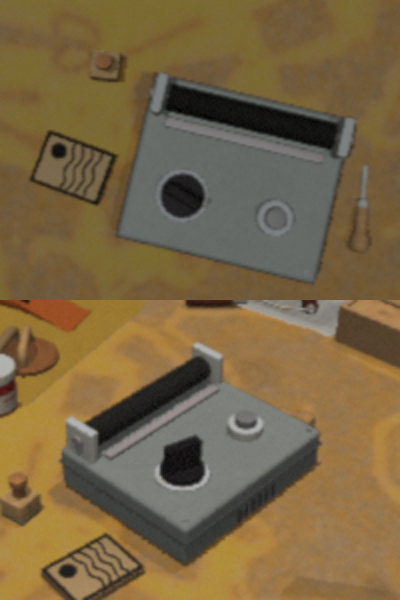

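Call:
move_arm(increments=[[1, 0.64, -0.444, 0, 0, 0, 0], [1, 0.64, -0.444, 0, 0, 0, 0], [1, 0.64, -0.444, 0, 0, 0, 0], [1, 0.64, -0.444, 0, 0, 0, 0], [1, 0.64, -0.444, 0, 0, 0, 0], [1, 0.64, -0.444, 0, 0, 0, 0], [1, 0.64, -0.444, 0, 0, 0, 0], [1, 0.64, -0.444, 0, 0, 0, 0], [1, 0.64, -0.444, 0, 0, 0, 0], [1, 0.64, -0.444, 0, 0, 0, 0], [1, 0.64, -0.444, 0, 0, 0, 0], [1, 0.64, -0.444, 0, 0, 0, 0], [1, 0.64, -0.444, 0, 0, 0, 0], [1, 0.64, -0.444, 0, 0, 0, 0], [1, 0.64, -0.444, 0, 0, 0, 0], [1, 0.64, -0.444, 0, 0, 0, 0], [1, 0, 0, 0, 0, 0, 0], [1, 0, 0, 0, 0, 0, 0]])

```text
time_s: 2.5
ee_pos: [0.5477, 0.0033, 0.2051]
eef_rot: [-3.141, 0.001, 0.37]
force: [-0.7, -0.6, 0.4]
grip_width: 0.0939
grip_force: 0.0
```

```bash
cat >> h.py <<'E'
def wrist(o=None):
    """wrist picture plus world pose of its camera"""
    o=ctrl.get_obs(); c=ctrl.camera("wrist"); T=np.eye(4); T[:3,:3]=R.from_euler("xyz",o["eef_rot"]).as_matrix(); T[:3,3]=o["ee_pos"]
    c["pose"]=T@c["tool_from_camera"]; return c
def wplane(c,rc,z):
    K=c["K"]; p=np.array([(rc[1]-K[0,2])/K[0,0],(rc[0]-K[1,2])/K[1,1]]); r=np.linalg.norm(p)+1e-12
    d=c["pose"][:3,:3]@np.r_[p/r*np.sin(r),np.cos(r)]; q=c["pose"][:3,3]; return q+d*(z-q[2])/d[2]
E
python3 - <<'E'
from h import *
o=ctrl.get_obs(); print(o["time_s"],o["ee_pos"].round(4),o["eef_rot"].round(3),o["qpos"].round(3),o["force"].round(2),o["moment"].round(3))
c=wrist(); print(c["K"].round(1).tolist(),c["tool_from_camera"].round(3).tolist())
cv2.imwrite("pics/w1.png",c["color"])
for t,z in (("selector_grip",.09),("start_top",.07),("inker",.06)):
    for r in ctrl.cut_out(t,c)[:2]:
        print(t,round(r["conf"],2),np.round(r["centre"],1),r["mask"].sum(),wplane(c,r["centre"],z).round(4))
E
```

```text
2.5 [0.5477 0.0033 0.2051] [-3.141e+00  1.000e-03  3.700e-01] [-0.061  0.296  1.527 -0.     1.319  1.14 ] [-0.74 -0.64  0.41] [ 0.052 -0.026 -0.028]
[[309.7, 0.0, 318.6], [0.0, 309.7, 193.8], [0.0, 0.0, 1.0]] [[0.001, -0.959, -0.284, 0.084], [1.0, 0.001, -0.0, 0.001], [0.001, -0.284, 0.959, -0.179], [0.0, 0.0, 0.0, 1.0]]
selector_grip 0.69 [184.4 319. ] 1948 [0.5545 0.0046 0.09  ]
inker 0.72 [176.6 363.5] 33633 [ 0.5729 -0.0401  0.06  ]
```

View pics/w1.png

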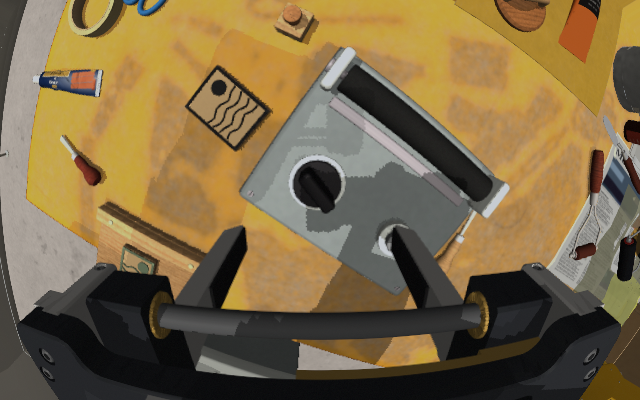

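```bash
python3 - <<'E'
import cv2
a=cv2.imread("pics/w1.png")[140:260,270:430]; a=cv2.convertScaleAbs(a,alpha=2.0,beta=15)
cv2.imwrite("pics/w1z.png",cv2.resize(a,(800,600),interpolation=cv2.INTER_CUBIC))
E
```

```text
(no output)
```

View pics/w1z.png

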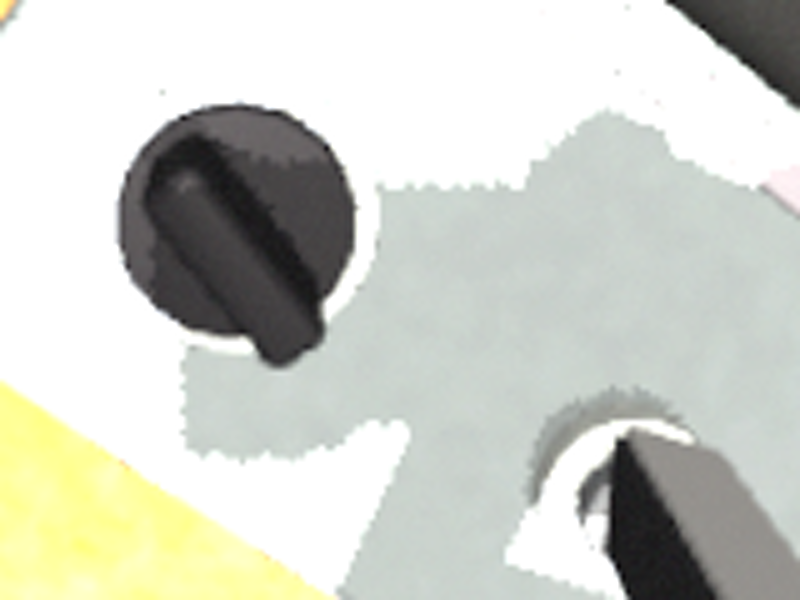

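```bash
python3 - <<'E'
from h import *
c=wrist()
w=lambda x,y,z: wplane(c,(140+y/5,270+x/5),z)
print("skirt",w(238,220,.0705).round(4),"diam",np.linalg.norm(w(120,220,.0705)-w(356,220,.0705)), np.linalg.norm(w(238,104,.0705)-w(238,336,.0705)))
for a,b in (((150,205),(245,325)),((212,175),(310,285)),((178,178),(290,335))):
    A,B=w(*a,.1045),w(*b,.1045); d=A-B; print(A.round(4),B.round(4),np.degrees(np.arctan2(d[1],d[0])),np.linalg.norm(d))
E
```

```text
skirt [0.5494 0.0029 0.0705] diam 0.04963402521181818 0.05045927629490027
[0.5545 0.0224 0.1045] [ 0.5388 -0.0027  0.1045] 58.053087246072295 0.029565609211466476
[0.564  0.0136 0.1045] [ 0.5507 -0.0113  0.1045] 61.9312095974295 0.028246133257809797
[0.5612 0.0193 0.1045] [ 0.5401 -0.0115  0.1045] 55.489351169162134 0.0373504165501628
```

Call:
move_arm(increments=[[0.5, 0.024, 0.01, 0, 0, 0, -0.11], [0.5, 0, 0, 0, 0, 0, -0.11], [0.5, 0, 0, 0, 0, 0, -0.11], [0.5, 0, 0, 0, 0, 0, -0.11], [0.5, 0, 0, 0, 0, 0, -0.11], [0.5, 0, 0, 0, 0, 0, -0.11], [0.5, 0, 0, 0.35, 0, 0, 0], [0.5, 0, 0, 0.35, 0, 0, 0], [0.5, 0, 0, 0.35, 0, 0, 0], [0.5, 0, 0, 0.35, 0, 0, 0], [0.5, 0, 0, 0.35, 0, 0, 0], [0.5, 0, 0, 0.35, 0, 0, 0], [0.5, 0, 0, 0.2, 0, 0, 0], [0.5, 0, 0, 0.14, 0, 0, 0], [0.5, 0, 0, 0, 0, 0, 0], [0.5, 0, 0, 0, 0, 0, 0]], force=20)

```text
time_s: 4.35
ee_pos: [0.5494, 0.0027, 0.0841]
eef_rot: [3.141, -0.0, 1.029]
force: [0.0, -0.1, 0.0]
grip_width: 0.0469
grip_force: 0.0
```

```bash
cat >> h.py <<'E'
def st():
    o=ctrl.get_obs(); print(round(o["time_s"],2),o["ee_pos"].round(4),"yaw",np.degrees(o["eef_rot"][2]).round(2),"q6",o["qpos"][5].round(3),"F",o["force"].round(2),"M",o["moment"].round(3),"w",round(o["grip_width"],4),"g",round(o["grip_force"],1))
E
python3 - <<'E'
from h import *
st(); c=wrist(); cv2.imwrite("pics/w2.png",cv2.resize(c["color"][150:400,160:480],(800,600)))
E
```

```text
4.35 [0.5494 0.0027 0.0841] yaw 58.94 q6 0.48 F [ 0.02 -0.05  0.02] M [-0.042 -0.062  0.041] w 0.0469 g 0.0
```

View pics/w2.png

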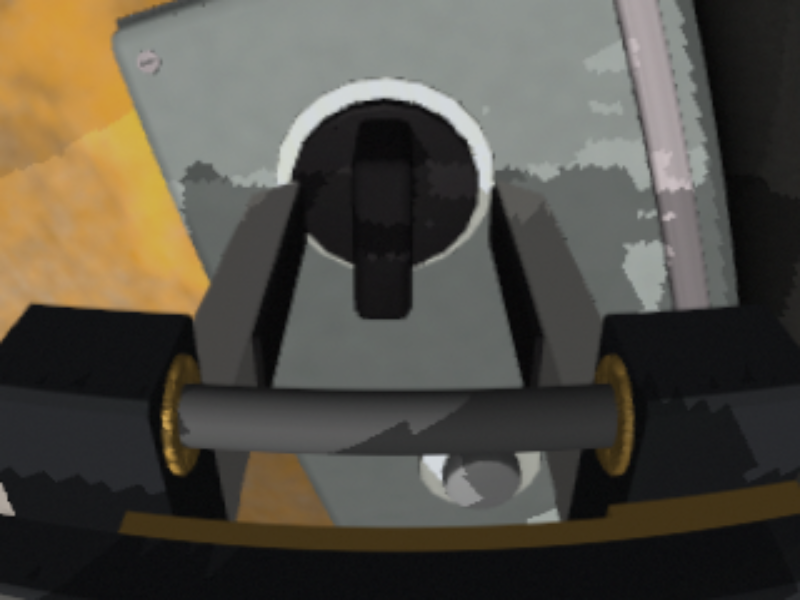

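Call:
move_arm(increments=[[0.5, 0, -0.02, 0.05, 0, 0, 0], [0.1, 0, 0, 0, 0, 0, 0], [0, 0, 0, 0, 0, 0, 0], [0, 0, 0, 0, 0, 0, 0], [0, 0, 0, 0, 0, 0, 0], [0, 0, 0, 0, 0, 0, 0]], force=20)

```text
time_s: 5.0
ee_pos: [0.5464, 0.0042, 0.0801]
eef_rot: [-3.136, 0.001, 1.029]
force: [-5.4, 4.4, -1.4]
grip_width: 0.014
grip_force: 20.0
```

```bash
python3 -c "
from h import *
st()"
```

```text
5.0 [0.5464 0.0042 0.0801] yaw 58.95 q6 0.481 F [-5.42  4.36 -1.39] M [0.772 1.068 0.017] w 0.014 g 20.0
```

Call:
move_arm(increments=[[0, 0, -0.045, 0, 0, 0, 0], [0, 0, 0, 0, 0, 0, -0.05], [0, 0, 0, 0, 0, 0, -0.05]])

```text
time_s: 5.3
ee_pos: [0.5464, 0.0045, 0.0807]
eef_rot: [3.141, 0.0, 1.131]
force: [2.7, 0.0, -6.6]
grip_width: 0.0136
grip_force: 19.9
```

```bash
python3 -c "
from h import *
st()"
```

```text
5.3 [0.5464 0.0045 0.0807] yaw 64.79 q6 0.381 F [ 2.66  0.03 -6.61] M [-0.025 -0.395 -0.06 ] w 0.0136 g 19.9
```

Call:
move_arm(increments=[[0, 0, 0, 0, 0, 0, -0.05], [0, 0, 0, 0, 0, 0, -0.05]])

```text
time_s: 5.5
ee_pos: [0.5464, 0.0043, 0.0806]
eef_rot: [3.141, 0.0, 1.231]
force: [3.8, -1.0, -7.1]
grip_width: 0.0141
grip_force: 19.6
```

```bash
python3 -c "
from h import *
st()"
```

```text
5.5 [0.5464 0.0043 0.0806] yaw 70.52 q6 0.281 F [ 3.82 -1.02 -7.15] M [-0.202 -0.55  -0.08 ] w 0.0141 g 19.6
```

Call:
move_arm(increments=[[0, 0, 0, 0, 0, 0, -0.05], [0, 0, 0, 0, 0, 0, -0.05]])

```text
time_s: 5.7
ee_pos: [0.5466, 0.0044, 0.0808]
eef_rot: [3.141, -0.0, 1.33]
force: [2.3, 0.3, -1.9]
grip_width: 0.0135
grip_force: 19.8
```

```bash
python3 -c "
from h import *
st()"
```

```text
5.7 [0.5466 0.0044 0.0808] yaw 76.23 q6 0.181 F [ 2.3   0.35 -1.87] M [ 0.122 -0.305 -0.13 ] w 0.0135 g 19.8
```

Call:
move_arm(increments=[[0, 0, 0, 0, 0, 0, -0.05], [0, 0, 0, 0, 0, 0, -0.05]])

```text
time_s: 5.9
ee_pos: [0.5467, 0.0046, 0.081]
eef_rot: [3.141, -0.0, 1.431]
force: [3.8, 0.8, -1.2]
grip_width: 0.0137
grip_force: 20.1
```

```bash
python3 -c "
from h import *
st()"
```

```text
5.9 [0.5467 0.0046 0.081 ] yaw 81.97 q6 0.081 F [ 3.8   0.81 -1.16] M [ 0.176 -0.328 -0.055] w 0.0137 g 20.1
```

Call:
move_arm(increments=[[0, 0, 0, 0, 0, 0, -0.05], [0, 0, 0, 0, 0, 0, -0.05]])

```text
time_s: 6.1
ee_pos: [0.5467, 0.0046, 0.0811]
eef_rot: [3.14, -0.0, 1.531]
force: [2.9, 1.9, -2.3]
grip_width: 0.0141
grip_force: 20.2
```

```bash
python3 -c "
from h import *
st()"
```

```text
6.1 [0.5467 0.0046 0.0811] yaw 87.72 q6 -0.019 F [ 2.9   1.88 -2.33] M [ 0.249 -0.627  0.116] w 0.0141 g 20.2
```

Call:
move_arm(increments=[[0, 0, 0, 0, 0, 0, -0.05], [0, 0, 0, 0, 0, 0, -0.05]])

```text
time_s: 6.3
ee_pos: [0.5467, 0.0048, 0.0805]
eef_rot: [3.141, -0.0, 1.631]
force: [7.5, 1.5, -12.8]
grip_width: 0.0138
grip_force: 19.8
```

```bash
python3 -c "
from h import *
st(); c=wrist(); cv2.imwrite('pics/w3.png',cv2.resize(c['color'][150:400,160:480],(640,500)))"
```

```text
6.3 [0.5467 0.0048 0.0805] yaw 93.45 q6 -0.119 F [  7.54   1.46 -12.79] M [ 0.284 -1.565 -0.015] w 0.0138 g 19.8
```

View pics/w3.png

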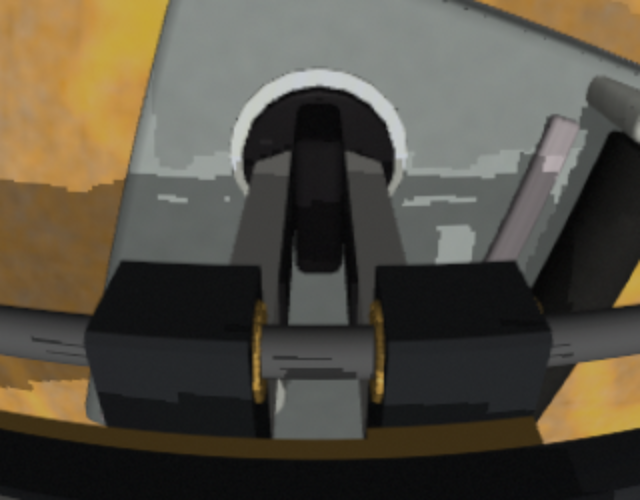

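Call:
move_arm(increments=[[0, 0, 0.04, 0.03, 0, 0, -0.03], [0, 0, 0, 0, 0, 0, -0.04]])

```text
time_s: 6.55
ee_pos: [0.5469, 0.0047, 0.0779]
eef_rot: [-3.137, -0.001, 1.701]
force: [-3.5, 1.0, -8.7]
grip_width: 0.014
grip_force: 19.8
```

```bash
python3 -c "
from h import *
st()"
```

```text
6.55 [0.5469 0.0047 0.0779] yaw 97.44 q6 -0.188 F [-3.49  0.97 -8.72] M [0.048 0.32  0.056] w 0.014 g 19.8
```

Call:
move_arm(increments=[[0, 0, 0, 0, 0, 0, -0.04], [0, 0, 0, 0, 0, 0, -0.04]])

```text
time_s: 6.75
ee_pos: [0.5469, 0.0048, 0.078]
eef_rot: [-3.138, -0.001, 1.781]
force: [-4.2, 2.3, -9.9]
grip_width: 0.014
grip_force: 20.0
```

```bash
python3 -c "
from h import *
st()"
```

```text
6.75 [0.5469 0.0048 0.078 ] yaw 102.05 q6 -0.269 F [-4.17  2.33 -9.89] M [0.225 0.437 0.019] w 0.014 g 20.0
```

Call:
move_arm(increments=[[0, 0, -0.02, 0, 0, 0, -0.04], [0, 0, 0, 0, 0, 0, -0.04]])

```text
time_s: 6.95
ee_pos: [0.5469, 0.0046, 0.0787]
eef_rot: [-3.141, -0.001, 1.861]
force: [0.9, 1.9, -8.3]
grip_width: 0.0142
grip_force: 20.4
```

```bash
python3 -c "
from h import *
st()"
```

```text
6.95 [0.5469 0.0046 0.0787] yaw 106.63 q6 -0.349 F [ 0.94  1.92 -8.33] M [ 0.391 -0.222  0.012] w 0.0142 g 20.4
```

Call:
move_arm(increments=[[0, 0, 0, 0, 0, 0, -0.04], [0, 0, 0, 0, 0, 0, -0.04]])

```text
time_s: 7.15
ee_pos: [0.547, 0.0047, 0.0787]
eef_rot: [-3.141, -0.001, 1.941]
force: [0.5, 2.0, -6.6]
grip_width: 0.0138
grip_force: 20.1
```

```bash
python3 -c "
from h import *
st()"
```

```text
7.15 [0.547  0.0047 0.0787] yaw 111.2 q6 -0.429 F [ 0.49  1.96 -6.63] M [ 0.35  -0.156 -0.253] w 0.0138 g 20.1
```

Call:
move_arm(increments=[[0, 0, 0, 0, 0, 0, -0.04], [0, 0, 0, 0, 0, 0, -0.04]])

```text
time_s: 7.35
ee_pos: [0.5471, 0.0045, 0.0792]
eef_rot: [-3.141, -0.0, 2.021]
force: [-1.8, 0.7, -1.1]
grip_width: 0.0141
grip_force: 20.1
```

```bash
python3 -c "
from h import *
st()"
```

```text
7.35 [0.5471 0.0045 0.0792] yaw 115.79 q6 -0.509 F [-1.82  0.74 -1.07] M [ 0.149  0.139 -0.108] w 0.0141 g 20.1
```

Call:
move_arm(increments=[[0, 0, 0, 0, 0, 0, -0.04], [0, 0, 0, 0, 0, 0, -0.04]])

```text
time_s: 7.55
ee_pos: [0.5472, 0.0045, 0.0793]
eef_rot: [-3.141, -0.0, 2.101]
force: [-2.5, 2.2, -1.3]
grip_width: 0.0138
grip_force: 20.0
```

```bash
python3 -c "
from h import *
st()"
```

```text
7.55 [0.5472 0.0045 0.0793] yaw 120.38 q6 -0.589 F [-2.5   2.16 -1.31] M [ 0.285 -0.143 -0.013] w 0.0138 g 20.0
```

Call:
move_arm(increments=[[0, 0, 0, 0, 0, 0, -0.04], [0, 0, 0, 0, 0, 0, -0.04]])

```text
time_s: 7.75
ee_pos: [0.5472, 0.0046, 0.0794]
eef_rot: [-3.141, -0.0, 2.181]
force: [-0.7, 1.6, -4.2]
grip_width: 0.0136
grip_force: 19.9
```

```bash
python3 -c "
from h import *
st()"
```

```text
7.75 [0.5472 0.0046 0.0794] yaw 124.97 q6 -0.669 F [-0.66  1.62 -4.24] M [ 0.346 -0.16   0.135] w 0.0136 g 19.9
```

Call:
move_arm(increments=[[0, 0, 0, 0, 0, 0, -0.04], [0, 0, 0, 0, 0, 0, -0.03]])

```text
time_s: 7.95
ee_pos: [0.5469, 0.0049, 0.0786]
eef_rot: [-3.141, -0.001, 2.251]
force: [2.4, 4.3, -15.3]
grip_width: 0.0139
grip_force: 20.1
```

```bash
python3 -c "
from h import *
st()"
```

```text
7.95 [0.5469 0.0049 0.0786] yaw 128.98 q6 -0.739 F [  2.4    4.31 -15.31] M [ 0.962 -0.905  0.106] w 0.0139 g 20.1
```

Call:
move_arm(increments=[[0, 0, 0, 0, 0, 0, -0.03], [0, 0, 0, 0, 0, 0, -0.03]])

```text
time_s: 8.15
ee_pos: [0.5469, 0.0049, 0.0785]
eef_rot: [-3.141, -0.002, 2.311]
force: [2.1, 4.6, -13.5]
grip_width: 0.0143
grip_force: 20.1
```

```bash
python3 -c "
from h import *
st()"
```

```text
8.15 [0.5469 0.0049 0.0785] yaw 132.38 q6 -0.799 F [  2.09   4.61 -13.48] M [ 1.195 -0.823 -0.023] w 0.0143 g 20.1
```

Call:
move_arm(increments=[[0, 0, 0, 0, 0, 0, -0.03], [0, 0, 0, 0, 0, 0, -0.03]])

```text
time_s: 8.35
ee_pos: [0.5473, 0.0046, 0.0792]
eef_rot: [-3.142, -0.0, 2.371]
force: [2.5, 4.0, -7.7]
grip_width: 0.0142
grip_force: 20.0
```

```bash
python3 -c "
from h import *
st()"
```

```text
8.35 [0.5473 0.0046 0.0792] yaw 135.84 q6 -0.859 F [ 2.47  3.97 -7.75] M [ 0.865 -0.894  0.051] w 0.0142 g 20.0
```

Call:
move_arm(increments=[[0, 0, 0, 0, 0, 0, -0.03], [0, 0, 0, 0, 0, 0, -0.03]])

```text
time_s: 8.55
ee_pos: [0.5474, 0.0045, 0.0799]
eef_rot: [3.141, 0.0, 2.431]
force: [-1.5, 2.9, 2.1]
grip_width: 0.0143
grip_force: 20.3
```

```bash
python3 -c "
from h import *
st()"
```

```text
8.55 [0.5474 0.0045 0.0799] yaw 139.27 q6 -0.919 F [-1.55  2.93  2.06] M [ 0.737  0.009 -0.345] w 0.0143 g 20.3
```

Call:
move_arm(increments=[[0, 0, 0, 0, 0, 0, -0.03], [0, 0, 0, 0, 0, 0, -0.03]])

```text
time_s: 8.75
ee_pos: [0.5478, 0.0042, 0.0803]
eef_rot: [3.141, 0.001, 2.491]
force: [-1.1, 0.5, 3.3]
grip_width: 0.0147
grip_force: 20.8
```

```bash
python3 -c "
from h import *
st(); c=wrist(); cv2.imwrite('pics/w4.png',cv2.resize(c['color'][150:400,160:480],(640,500)))"
```

```text
8.75 [0.5478 0.0042 0.0803] yaw 142.72 q6 -0.979 F [-1.06  0.51  3.34] M [ 0.123  0.051 -0.458] w 0.0147 g 20.8
```

View pics/w4.png

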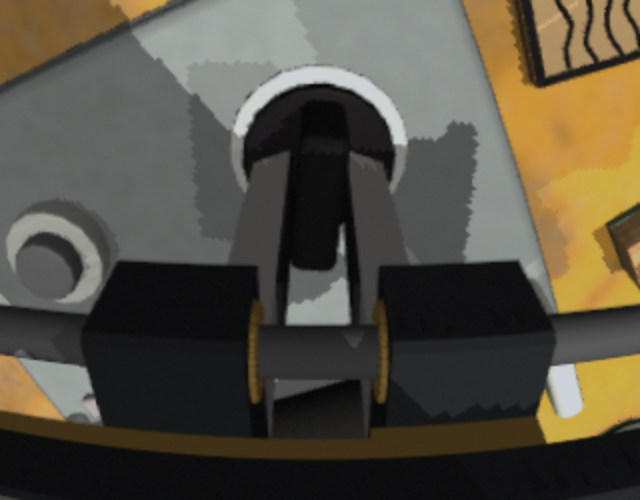

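Call:
move_arm(increments=[[0, 0, 0, 0, 0, 0, -0.03], [0, 0, 0, 0, 0, 0, 0]])

```text
time_s: 9.0
ee_pos: [0.5475, 0.0044, 0.0798]
eef_rot: [3.141, 0.001, 2.52]
force: [-1.1, 0.6, 3.7]
grip_width: 0.0155
grip_force: 21.1
```

```bash
python3 -c "
from h import *
st()"
```

```text
9.0 [0.5475 0.0044 0.0798] yaw 144.39 q6 -1.008 F [-1.1   0.6   3.67] M [ 0.293 -0.137 -0.426] w 0.0155 g 21.1
```

Call:
move_arm(increments=[[0, 0, 0, 0, 0, 0, 0.06], [0, 0, 0, 0, 0, 0, 0.06], [0, 0, 0, 0, 0, 0, 0.06], [0, 0, 0, 0, 0, 0, 0.06]], force=30)

```text
time_s: 9.4
ee_pos: [0.5464, 0.0055, 0.0777]
eef_rot: [-3.141, -0.003, 2.277]
force: [3.3, 7.7, -11.8]
grip_width: 0.0139
grip_force: 30.3
```

```bash
python3 -c "
from h import *
st()"
```

```text
9.4 [0.5464 0.0055 0.0777] yaw 130.45 q6 -0.765 F [  3.33   7.67 -11.78] M [ 1.396 -0.769  0.025] w 0.0139 g 30.3
```

Call:
move_arm(increments=[[0, 0, 0, 0, 0, 0, 0.05], [0, 0, 0, 0, 0, 0, 0.05]])

```text
time_s: 9.6
ee_pos: [0.5463, 0.0055, 0.077]
eef_rot: [-3.14, -0.003, 2.177]
force: [8.2, 8.4, -21.1]
grip_width: 0.0142
grip_force: 30.3
```

```bash
python3 -c "
from h import *
st()"
```

```text
9.6 [0.5463 0.0055 0.077 ] yaw 124.76 q6 -0.665 F [  8.16   8.39 -21.14] M [ 1.29  -1.599  0.124] w 0.0142 g 30.3
```

Call:
move_arm(increments=[[0, 0, 0, 0, 0, 0, 0.05], [0, 0, 0, 0, 0, 0, 0.05]])

```text
time_s: 9.8
ee_pos: [0.5468, 0.0048, 0.0773]
eef_rot: [-3.14, -0.001, 2.077]
force: [9.3, 2.3, -17.6]
grip_width: 0.0142
grip_force: 30.2
```

```bash
python3 -c "
from h import *
st()"
```

```text
9.8 [0.5468 0.0048 0.0773] yaw 119.02 q6 -0.565 F [  9.28   2.28 -17.65] M [ 4.220e-01 -1.584e+00 -1.000e-03] w 0.0142 g 30.2
```

Call:
move_arm(increments=[[0, 0, 0, 0, 0, 0, 0.05], [0, 0, 0, 0, 0, 0, 0.05]])

```text
time_s: 10.0
ee_pos: [0.5468, 0.0046, 0.0772]
eef_rot: [-3.14, -0.001, 1.977]
force: [9.9, 3.1, -21.4]
grip_width: 0.0136
grip_force: 30.3
```

```bash
python3 -c "
from h import *
st()"
```

```text
10.0 [0.5468 0.0046 0.0772] yaw 113.28 q6 -0.465 F [  9.89   3.13 -21.35] M [ 0.555 -1.849 -0.151] w 0.0136 g 30.3
```

Call:
move_arm(increments=[[0, 0, 0, 0, 0, 0, 0.05], [0, 0, 0, 0, 0, 0, 0.05]])

```text
time_s: 10.2
ee_pos: [0.5468, 0.0045, 0.0771]
eef_rot: [-3.14, -0.001, 1.877]
force: [9.5, -0.7, -16.6]
grip_width: 0.0143
grip_force: 30.3
```

```bash
python3 -c "
from h import *
st()"
```

```text
10.2 [0.5468 0.0045 0.0771] yaw 107.54 q6 -0.365 F [  9.46  -0.72 -16.58] M [-0.134 -1.788 -0.026] w 0.0143 g 30.3
```

Call:
move_arm(increments=[[0, 0, 0.04, 0.03, 0, 0, 0.05], [0, 0, 0, 0, 0, 0, 0.05]])

```text
time_s: 10.4
ee_pos: [0.547, 0.0045, 0.0751]
eef_rot: [-3.135, -0.0, 1.777]
force: [-3.2, -5.9, -14.5]
grip_width: 0.0138
grip_force: 30.4
```

```bash
python3 -c "
from h import *
st()"
```

```text
10.4 [0.547  0.0045 0.0751] yaw 101.83 q6 -0.264 F [ -3.22  -5.85 -14.45] M [-1.292  0.708  0.005] w 0.0138 g 30.4
```

Call:
move_arm(increments=[[0, 0, 0, 0, 0, 0, 0.05], [0, 0, 0, 0, 0, 0, 0.05]])

```text
time_s: 10.6
ee_pos: [0.547, 0.0043, 0.0755]
eef_rot: [-3.135, 0.0, 1.677]
force: [-5.8, -4.2, -10.7]
grip_width: 0.0137
grip_force: 30.2
```

```bash
python3 -c "
from h import *
st()"
```

```text
10.6 [0.547  0.0043 0.0755] yaw 96.09 q6 -0.164 F [ -5.79  -4.18 -10.73] M [-0.98   1.225  0.014] w 0.0137 g 30.2
```

Call:
move_arm(increments=[[0, 0, 0, 0, 0, 0, 0.05], [0, 0, 0, 0, 0, 0, 0.05]])

```text
time_s: 10.8
ee_pos: [0.547, 0.0043, 0.0757]
eef_rot: [-3.135, 0.001, 1.577]
force: [-7.7, -3.8, -10.0]
grip_width: 0.0141
grip_force: 30.3
```

```bash
python3 -c "
from h import *
st()"
```

```text
10.8 [0.547  0.0043 0.0757] yaw 90.38 q6 -0.064 F [-7.71 -3.79 -9.97] M [-0.897  1.402  0.2  ] w 0.0141 g 30.3
```

Call:
move_arm(increments=[[0, 0, 0, 0, 0, 0, 0.05], [0, 0, 0, 0, 0, 0, 0.05]])

```text
time_s: 11.0
ee_pos: [0.547, 0.0048, 0.0762]
eef_rot: [-3.135, 0.001, 1.477]
force: [-10.8, -0.1, -1.9]
grip_width: 0.0141
grip_force: 30.1
```

```bash
python3 -c "
from h import *
st()"
```

```text
11.0 [0.547  0.0048 0.0762] yaw 84.64 q6 0.036 F [-10.8   -0.12  -1.91] M [-0.116  2.018  0.086] w 0.0141 g 30.1
```

Call:
move_arm(increments=[[0, 0, 0, 0, 0, 0, 0.05], [0, 0, 0, 0, 0, 0, 0.05]])

```text
time_s: 11.2
ee_pos: [0.547, 0.0051, 0.0764]
eef_rot: [-3.135, 0.001, 1.377]
force: [-9.5, 0.6, 0.2]
grip_width: 0.0138
grip_force: 30.0
```

```bash
python3 -c "
from h import *
st()"
```

```text
11.2 [0.547  0.0051 0.0764] yaw 78.91 q6 0.136 F [-9.54  0.6   0.19] M [ 0.24   1.964 -0.037] w 0.0138 g 30.0
```

Call:
move_arm(increments=[[0, 0, -0.05, 0, 0, 0, 0.05], [0, 0, 0, 0, 0, 0, 0.05], [0, 0, 0, 0, 0, 0, 0.05], [0, 0, 0, 0, 0, 0, 0.05]])

```text
time_s: 11.6
ee_pos: [0.5466, 0.005, 0.0766]
eef_rot: [-3.141, 0.001, 1.177]
force: [5.9, -3.3, -10.7]
grip_width: 0.0141
grip_force: 30.1
```

```bash
python3 -c "
from h import *
st()"
```

```text
11.6 [0.5466 0.005  0.0766] yaw 67.44 q6 0.337 F [  5.86  -3.31 -10.74] M [-0.61  -1.229  0.064] w 0.0141 g 30.1
```

Call:
move_arm(increments=[[0, 0, 0, 0, 0, 0, 0.04], [0, 0, 0, 0, 0, 0, 0.04]])

```text
time_s: 11.8
ee_pos: [0.5466, 0.0049, 0.0769]
eef_rot: [-3.141, 0.001, 1.097]
force: [4.0, -3.7, -6.2]
grip_width: 0.014
grip_force: 30.1
```

```bash
python3 -c "
from h import *
st()"
```

```text
11.8 [0.5466 0.0049 0.0769] yaw 62.88 q6 0.417 F [ 4.01 -3.66 -6.17] M [-0.609 -0.623  0.013] w 0.014 g 30.1
```

Call:
move_arm(increments=[[0, 0, 0, 0, 0, 0, 0.04], [0, 0, 0, 0, 0, 0, 0.04]])

```text
time_s: 12.0
ee_pos: [0.5466, 0.0049, 0.077]
eef_rot: [-3.142, 0.001, 1.018]
force: [2.6, -3.6, -6.3]
grip_width: 0.0137
grip_force: 30.1
```

```bash
python3 -c "
from h import *
st()"
```

```text
12.0 [0.5466 0.0049 0.077 ] yaw 58.3 q6 0.497 F [ 2.58 -3.56 -6.34] M [-0.678 -0.43  -0.001] w 0.0137 g 30.1
```

Call:
move_arm(increments=[[0, 0, 0, 0, 0, 0, 0.04], [0, 0, 0, 0, 0, 0, 0.04]])

```text
time_s: 12.2
ee_pos: [0.5464, 0.0047, 0.0768]
eef_rot: [-3.141, 0.002, 0.938]
force: [4.5, -4.7, -6.3]
grip_width: 0.0138
grip_force: 30.2
```

```bash
python3 -c "
from h import *
st()"
```

```text
12.2 [0.5464 0.0047 0.0768] yaw 53.73 q6 0.576 F [ 4.54 -4.71 -6.29] M [-0.884 -0.45   0.142] w 0.0138 g 30.2
```

Play zone around 60–63° passed (click 2), now climbing toward click 3.

Call:
move_arm(increments=[[0, 0, 0, 0, 0, 0, 0.03], [0, 0, 0, 0, 0, 0, 0.03]])

```text
time_s: 12.4
ee_pos: [0.5466, 0.005, 0.0772]
eef_rot: [3.141, 0.001, 0.878]
force: [2.2, -3.2, -3.7]
grip_width: 0.0139
grip_force: 30.1
```

```bash
python3 -c "
from h import *
st()"
```

```text
12.4 [0.5466 0.005  0.0772] yaw 50.31 q6 0.636 F [ 2.18 -3.23 -3.72] M [-0.506 -0.484  0.092] w 0.0139 g 30.1
```

Call:
move_arm(increments=[[0, 0, 0, 0, 0, 0, 0.03], [0, 0, 0, 0, 0, 0, 0.03]])

```text
time_s: 12.6
ee_pos: [0.5467, 0.0051, 0.0774]
eef_rot: [3.141, 0.001, 0.818]
force: [0.8, -1.1, -1.8]
grip_width: 0.0138
grip_force: 30.1
```

```bash
python3 -c "
from h import *
st()"
```

```text
12.6 [0.5467 0.0051 0.0774] yaw 46.86 q6 0.696 F [ 0.77 -1.08 -1.83] M [-0.415 -0.59   0.048] w 0.0138 g 30.1
```

Call:
move_arm(increments=[[0, 0, 0, 0, 0, 0, 0.03], [0, 0, 0, 0, 0, 0, 0.03]])

```text
time_s: 12.8
ee_pos: [0.5469, 0.0053, 0.0776]
eef_rot: [3.141, 0.0, 0.758]
force: [1.5, 0.2, -1.9]
grip_width: 0.0141
grip_force: 30.1
```

```bash
python3 -c "
from h import *
st()"
```

```text
12.8 [0.5469 0.0053 0.0776] yaw 43.42 q6 0.756 F [ 1.48  0.2  -1.89] M [-0.222 -0.494 -0.074] w 0.0141 g 30.1
```

Call:
move_arm(increments=[[0, 0, 0, 0, 0, 0, 0.03]])

```text
time_s: 12.9
ee_pos: [0.5469, 0.0053, 0.0776]
eef_rot: [3.141, 0.0, 0.728]
force: [2.5, -1.0, -2.7]
grip_width: 0.0137
grip_force: 30.0
```

```bash
python3 -c "
from h import *
st()"
```

```text
12.9 [0.5469 0.0053 0.0776] yaw 41.7 q6 0.786 F [ 2.45 -1.   -2.67] M [ 0.008 -0.249 -0.155] w 0.0137 g 30.0
```

Call:
move_arm(increments=[[0, 0, 0, 0, 0, 0, 0.03], [0, 0, 0, 0, 0, 0, 0.03]])

```text
time_s: 13.1
ee_pos: [0.5461, 0.0049, 0.0764]
eef_rot: [-3.141, 0.002, 0.668]
force: [5.2, -7.7, -19.8]
grip_width: 0.0139
grip_force: 30.0
```

```bash
python3 -c "
from h import *
st()"
```

```text
13.1 [0.5461 0.0049 0.0764] yaw 38.26 q6 0.846 F [  5.22  -7.74 -19.77] M [-1.283 -0.667 -0.191] w 0.0139 g 30.0
```

Call:
move_arm(increments=[[0, 0, 0, 0, 0, 0, 0.03], [0, 0, 0, 0, 0, 0, 0.03]])

```text
time_s: 13.3
ee_pos: [0.5455, 0.0044, 0.0751]
eef_rot: [-3.141, 0.004, 0.608]
force: [6.4, -7.5, -22.1]
grip_width: 0.0137
grip_force: 30.2
```

```bash
python3 -c "
from h import *
st()"
```

```text
13.3 [0.5455 0.0044 0.0751] yaw 34.81 q6 0.906 F [  6.43  -7.51 -22.07] M [-1.265 -0.912 -0.057] w 0.0137 g 30.2
```

Call:
move_arm(increments=[[0, 0, 0, 0, 0, 0, 0.03], [0, 0, 0, 0, 0, 0, 0.01]])

```text
time_s: 13.5
ee_pos: [0.5451, 0.0043, 0.0754]
eef_rot: [-3.141, 0.005, 0.568]
force: [0.8, -10.3, -14.8]
grip_width: 0.0139
grip_force: 30.3
```

```bash
python3 -c "
from h import *
st()"
```

```text
13.5 [0.5451 0.0043 0.0754] yaw 32.54 q6 0.946 F [  0.76 -10.32 -14.76] M [-1.657  0.256 -0.026] w 0.0139 g 30.3
```

Call:
move_arm(increments=[[0, 0, 0.04, 0.02, 0, 0, 0.03], [0, 0, 0, 0, 0, 0, 0]])

```text
time_s: 13.7
ee_pos: [0.5463, 0.0047, 0.0751]
eef_rot: [-3.138, 0.003, 0.538]
force: [-1.6, 9.1, -8.5]
grip_width: 0.0141
grip_force: 30.1
```

```bash
python3 -c "
from h import *
st()"
```

```text
13.7 [0.5463 0.0047 0.0751] yaw 30.8 q6 0.973 F [-1.63  9.08 -8.49] M [ 1.825  0.715 -0.04 ] w 0.0141 g 30.1
```

Torque is near zero here; let go, wait, and rise straight up.

Call:
move_arm(increments=[[0.5, 0, -0.02, 0, 0, 0, 0], [0.5, 0, 0, 0, 0, 0, 0], [0.5, 0, 0, 0, 0, 0, 0], [0.5, 0, 0, 0, 0, 0, 0], [0.5, 0, 0, 0, 0, 0, 0], [0.5, 0, 0, 0, 0, 0, 0], [0.5, 0, 0, -0.3, 0, 0, 0], [0.5, 0, 0, -0.5, 0, 0, 0], [0.5, 0, 0, -0.6, 0, 0, 0], [0.5, 0, 0, -0.6, 0, 0, 0], [0.5, 0, 0, -0.6, 0, 0, 0], [0.5, 0, 0, 0, 0, 0, 0], [0.5, 0, 0, 0, 0, 0, 0]])

```text
time_s: 15.0
ee_pos: [0.5474, 0.0047, 0.207]
eef_rot: [3.141, -0.001, 0.539]
force: [-0.3, 0.3, -1.2]
grip_width: 0.0476
grip_force: 0.0
```

```bash
python3 - <<'E'
from h import *
st(); c=wrist(); cv2.imwrite("pics/w5f.png",c["color"])
a=cv2.convertScaleAbs(c["color"][100:340,200:520],alpha=2,beta=15)
cv2.imwrite("pics/w5.png",cv2.resize(a,(800,600),interpolation=cv2.INTER_CUBIC)); np.save("p5.npy",c["pose"])
for r in ctrl.cut_out("start_top",c)[:2]: print(r["conf"],np.round(r["centre"],1),r["mask"].sum(),wplane(c,r["centre"],.07).round(4))
E
```

```text
15.0 [0.5474 0.0047 0.207 ] yaw 30.87 q6 0.974 F [-0.32  0.27 -1.22] M [-0.031 -0.004  0.039] w 0.0476 g 0.0
0.7 [250.2 391.8] 189 [ 0.5251 -0.1092  0.07  ]
0.64 [181.1 366.7] 32195 [ 0.5783 -0.0377  0.07  ]
```

View pics/w5.png

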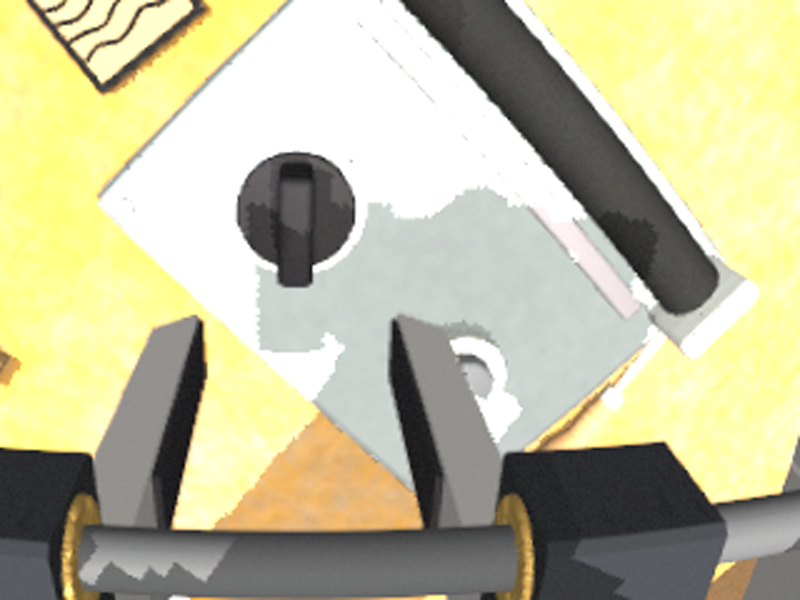

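Call:
move_arm(increments=[[0, -0.2, 0.2, 0, 0, 0, 0], [0, -0.2, 0.2, 0, 0, 0, 0], [0, -0.2, 0.2, 0, 0, 0, 0], [0, 0, 0, 0, 0, 0, 0], [0, 0, 0, 0, 0, 0, 0], [0, 0, 0, 0, 0, 0, 0]], force=10)

```text
time_s: 15.7
ee_pos: [0.537, -0.0363, 0.207]
eef_rot: [-3.142, -0.0, 0.539]
force: [-0.4, -0.1, 1.3]
grip_width: 0.0028
grip_force: 0.0
```

```bash
python3 - <<'E'
from h import *
st(); c=wrist()
for t,z in (("start_top",.07),("selector_grip",.09)):
  for r in ctrl.cut_out(t,c)[:2]: print(t,r["conf"],np.round(r["centre"],1),r["mask"].sum(),wplane(c,r["centre"],z).round(4))
a=cv2.convertScaleAbs(c["color"][100:340,220:540],alpha=1.3)
cv2.imwrite("pics/w6.png",cv2.resize(a,(800,600),interpolation=cv2.INTER_CUBIC))
E
```

```text
15.7 [ 0.537  -0.0363  0.207 ] yaw 30.87 q6 0.896 F [-0.39 -0.13  1.29] M [-0.027 -0.017  0.023] w 0.0028 g 0.0
start_top 0.79 [228.5 360.1] 446 [ 0.5188 -0.1024  0.07  ]
start_top 0.32 [159.3 348.5] 35353 [ 0.5776 -0.0495  0.07  ]
```

View pics/w6.png

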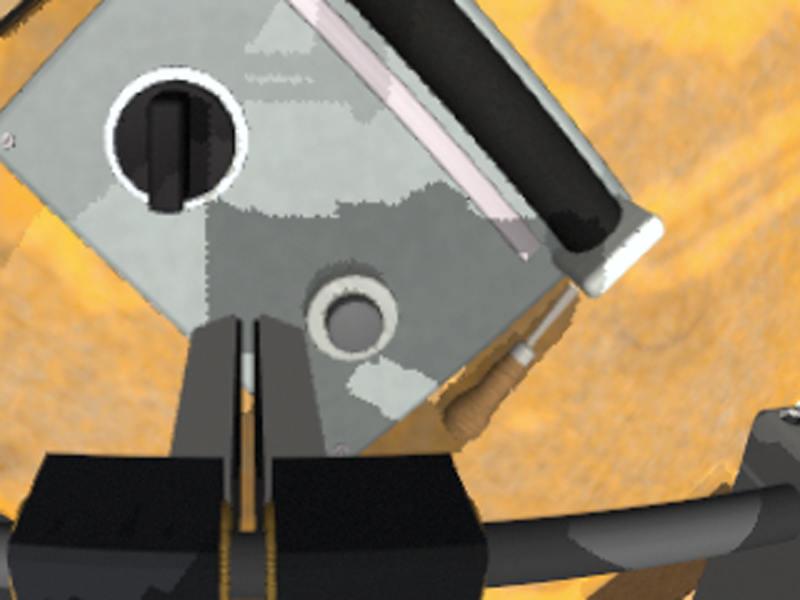

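Call:
move_arm(increments=[[0, -0.33, 0.313, 0, 0, 0, 0], [0, -0.33, 0.313, 0, 0, 0, 0], [0, -0.33, 0.313, 0, 0, 0, 0], [0, 0, 0, 0.45, 0, 0, 0], [0, 0, 0, 0.45, 0, 0, 0], [0, 0, 0, 0.45, 0, 0, 0], [0, 0, 0, 0.45, 0, 0, 0], [0, 0, 0, 0.4, 0, 0, 0], [0, 0, 0, 0, 0, 0, 0], [0, 0, 0, 0, 0, 0, 0]])

```text
time_s: 16.85
ee_pos: [0.5188, -0.102, 0.0975]
eef_rot: [3.142, -0.0, 0.539]
force: [0.9, 0.2, 0.9]
grip_width: 0.0006
grip_force: 0.0
```

```bash
python3 - <<'E'
from h import *
st(); c=wrist()
a=c["color"][150:400,160:480]
cv2.imwrite("pics/w7.png",cv2.resize(cv2.convertScaleAbs(a,alpha=1.5),(640,500),interpolation=cv2.INTER_CUBIC))
E
```

```text
16.85 [ 0.5188 -0.102   0.0975] yaw 30.89 q6 0.768 F [0.87 0.2  0.89] M [-0.06   0.011  0.058] w 0.0006 g 0.0
```

View pics/w7.png

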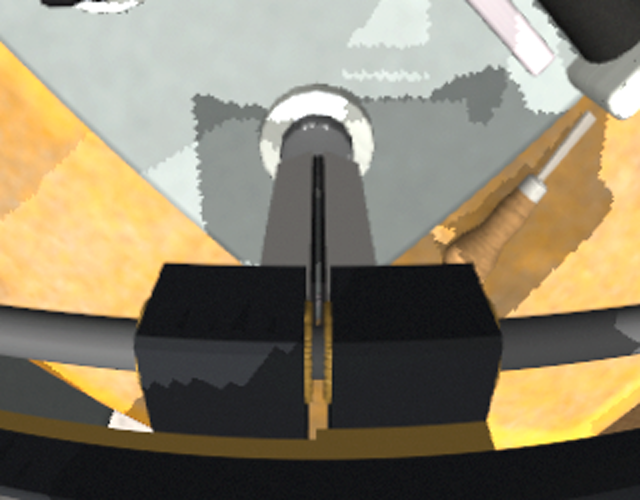

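Call:
move_arm(increments=[[0, 0, 0, 0.1, 0, 0, 0], [0, 0, 0, 0.1, 0, 0, 0], [0, 0, 0, 0.1, 0, 0, 0], [0, 0, 0, 0, 0, 0, 0]])

```text
time_s: 17.3
ee_pos: [0.5185, -0.1021, 0.0815]
eef_rot: [-3.141, 0.0, 0.539]
force: [-0.7, 0.7, 2.0]
grip_width: 0.0004
grip_force: 0.9
```

Call:
move_arm(increments=[[0, 0, 0, 0.06, 0, 0, 0], [0, 0, 0, 0, 0, 0, 0]])

```text
time_s: 17.5
ee_pos: [0.5187, -0.1021, 0.0789]
eef_rot: [3.142, -0.0, 0.539]
force: [-0.4, 0.2, 2.2]
grip_width: 0.0004
grip_force: 1.6
```

Call:
move_arm(increments=[[0, 0, 0, 0.06, 0, 0, 0], [0, 0, 0, 0, 0, 0, 0]])

```text
time_s: 17.7
ee_pos: [0.5187, -0.1022, 0.0763]
eef_rot: [3.141, -0.0, 0.539]
force: [-2.2, 1.1, 5.8]
grip_width: 0.0008
grip_force: 3.0
```

Call:
move_arm(increments=[[0, 0, 0, 0.04, 0, 0, 0], [0, 0, 0, 0, 0, 0, 0]])

```text
time_s: 17.9
ee_pos: [0.5189, -0.1022, 0.0758]
eef_rot: [3.141, -0.001, 0.539]
force: [-11.1, 2.8, 26.1]
grip_width: 0.0007
grip_force: 12.8
```

Call:
move_arm(increments=[[0, 0, 0, -0.1, 0, 0, 0], [0, 0, 0, -0.2, 0, 0, 0], [0, 0, 0, -0.4, 0, 0, 0], [0, 0, 0, -0.6, 0, 0, 0], [0, 0, 0, -0.6, 0, 0, 0], [0, 0, 0, -0.6, 0, 0, 0], [0, 0, 0, 0, 0, 0, 0], [0, 0, 0, 0, 0, 0, 0], [0, 0, 0, 0, 0, 0, 0]])

```text
time_s: 18.8
ee_pos: [0.5181, -0.1021, 0.1978]
eef_rot: [-3.14, 0.001, 0.539]
force: [0.3, -0.5, -0.1]
grip_width: 0.0006
grip_force: 0.0
```

```bash
python3 - <<'E'
from h import *
st(); a=ctrl.camera("scene")["color"][130:280,260:460]; c=wrist()["color"][80:300,150:470]
cv2.imwrite("pics/z8.png",np.vstack([cv2.resize(a,(400,290),interpolation=cv2.INTER_CUBIC),cv2.resize(c,(400,290),interpolation=cv2.INTER_CUBIC)]))
E
```

```text
18.8 [ 0.5181 -0.1021  0.1978] yaw 30.87 q6 0.768 F [ 0.35 -0.48 -0.11] M [-0.032  0.014  0.009] w 0.0006 g 0.0
```

View pics/z8.png

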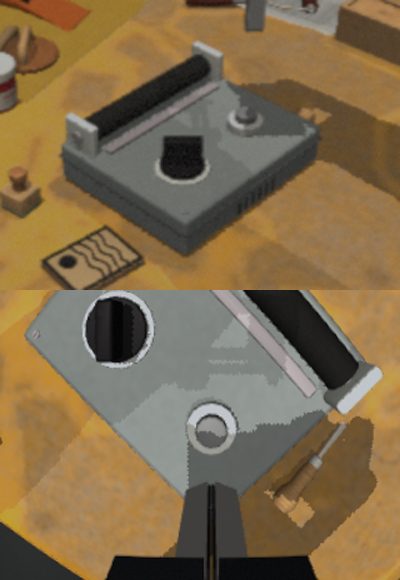

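The button is up again, the knob is unchanged, and the block, gouge and stamp are where they were. The arm is clear of everything, so I'm handing in.

```bash
python3 -c "
from station import ctrl
print(ctrl.hand_in())"
```

```text
the job is handed in; nothing more can be done
None
```

The job is handed in, with no verdict shown: I turned the knob anticlockwise to its stop (about 0.46 N m at most, by the wrist sensor), then three clicks clockwise and let go, pressed start fully (26 N at the bottom) and released it; the last pictures show the knob unmoved, the button up and the block, stamp and gouge in place.

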